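# Pop a battery pack out of its charger and trap it

## Task

Eject the thicker of the two battery packs from the charger: press that pack's eject key with one finger while the other finger waits in front of the pack, so that the popped pack is trapped partway out instead of shooting off the charger. Do not lift either pack, do not eject the other pack, and leave everything else where it is. Finish while holding: the key still held down and the popped pack resting on the charger, stopped against your finger.

Things in the scene. Friction and masses are not known exactly. Their poses are not given: they have to be found in the camera images.
- charger: Black two-bay battery charger fixed on the bench, 236 mm wide (y). Origin on the bench; it reaches from x = -85 (open front edge) to +105 mm (back). Flat bed 40 mm above the bench. Bays 53 mm wide centred on y = +45 (left) and -45 mm (right); between them a ridge 36 mm wide, 10 mm above the bed. Seated packs span x = -5 to +70 mm. Back housing 20 mm above the bed.
- gate_left (a point): Middle of the top edge of the left bay's steel gate, at x = -9, y = +45 mm of the charger's frame, 7 mm above the bed, 6 mm thick; it holds the pack's front and sinks with the left key. A pusher behind the pack drives it to the charger's -x with 5 N (3 N at 60 mm, its full stroke): once released it shoots out in about 0.1 s and off the front edge if nothing stands in its way.
- gate_right (a point): The same for the right bay and right key, at y = -45 mm. The bed between either gate and the front edge (x = -12 to -85 mm) is clear, with room for a finger. Outside each bay, from x = 3 to 78 mm only, runs a rail 10 mm high.
- pack_thick: The thicker battery pack, a grey plastic block 75 mm (x) by 50 mm (y) by 40 mm high, about 180 g, in the left or the right bay. Origin at the centre of its underside; axes as the charger's. Seated, its origin lies at x = +32.5 mm, z = 40 mm of the charger's frame.
- pack_slim: The slimmer pack in the other bay, 75 x 50 x 18 mm, about 130 g, otherwise alike and placed alike. To be left seated.
- key_left (a joint): Eject key of the left bay (charger's +y side): 0 = up, 0.013 m = fully down. It springs back; about 2.5 N at the top to 5 N at the bottom, plus 1 to 2 N of rubbing at the gate. The pack is released at about 0.007 m.
- key_right (a joint): Eject key of the right bay (charger's -y side), otherwise the same.
- key_left_top (a point): Centre of the top of the left key's pad, a grey square 34 x 34 mm, at x = -40, y = +95 mm of the charger's frame: 35 mm ahead of the seated pack's front and 50 mm sideways of the bay's centre line. 20 mm above the bed when up (60 mm above the bench), 7 mm above the bed when fully down; moves with the key.
- key_right_top (a point): The same for the right key, at x = -40, y = -95 mm of the charger's frame.
- tape_roll: Bystander: tan roll of tape standing on its flat side, 90 mm across, 48 mm high, beside the charger. Origin at the centre of its underside.
- small_carton: Bystander: cardboard box 75 x 60 x 50 mm beside the charger. Origin at the centre of its underside.
- screwdriver: Bystander: screwdriver lying across in front of the charger, about 200 mm long. Origin on its underside, between the ends.
- scanner: Bystander: black hand scanner lying on its side, 100 x 34 x 30 mm with a handle, at the left. Origin under its body.
- bottle: Bystander: green bottle 60 mm across, 150 mm high, at the left. Origin at the centre of its underside.
- jar: Bystander: closed clear jar 70 mm across, 85 mm high, at the right. Origin at the centre of its underside.
- mug: Bystander: white mug 80 mm across, 90 mm high, at the right. Origin at the centre of its underside.
Things that resemble listed ones, but are neither listed nor needed, are in the scene too. What is shaped like the pack_thick but turquoise is not meant.

How it is judged (in metres and radians):
At the end, for the whole second after the job is handed in: The thick pack's key is held at least 8 mm down, the thick pack has popped 8 to 48 mm out of its seat and lies at rest flat on the bed (within 5 mm and 0.1 rad), pressed against a finger with over 0.5 N; the slim pack is within 6 mm of its seat (((y of pack_thick in the frame of charger above 0 m and value of joint key_left above 0.008 m) or (y of pack_thick in the frame of charger below 0 m and value of joint key_right above 0.008 m)) and x of pack_thick in the frame of charger between -0.0155 and 0.0245 m and z of pack_thick in the frame of charger between 0.037 and 0.045 m and angle between pack_thick's own z axis and vertical below 0.1 rad and contact force between the fingers and pack_thick above 0.5 N and linear speed of pack_thick below 0.02 m/s and distance of pack_slim from where it was at the start of the episode below 0.006 m); the arm keeps its last pose, push and grip.
It fails at once if the thick pack slides away: more than 52 mm out of its seat (x of pack_thick in the frame of charger below -0.0195 m).
It fails at once if a pack is lifted more than 10 mm or tipped (z of any of pack_thick, pack_slim in the frame of charger above 0.05 m or angle between pack_thick's own z axis and vertical above 0.3 rad).
It fails at once if the slim pack's eject key is pressed (over 5 mm) ((y of pack_thick in the frame of charger above 0 m and value of joint key_right above 0.005 m) or (y of pack_thick in the frame of charger below 0 m and value of joint key_left above 0.005 m)).
It fails at once if the slim pack leaves its seat by more than 8 mm (distance of pack_slim from where it was at the start of the episode above 0.008 m).
It fails at once if a bystander is moved more than 20 mm (distance of any of tape_roll, small_carton, screwdriver, scanner, bottle, jar, mug from where it was at the start of the episode above 0.02 m).
It also fails if it takes over 29 s, if anything falls off the work surface, if the arm or the gripper's body presses on something with over 40 N, if the wrist force passes 120 N, or if a joint passes its speed limit or range.

## Robot

A 7-joint arm with a two-finger parallel gripper is mounted at the origin on the work surface. World frame = base frame: x ahead of the robot, y to its left, z up, the work surface at z = 0. Lengths are in m, angles in degrees, forces in N, time in s.
With the tool pointing down it reaches from about 0.425 to 0.875 m from the base axis. Payload 8.4 kg.
Tool frame: the origin (TCP) lies between the finger pads; the fingertips stand 22 mm ahead of it and the grasp point (between the pads) lies 3 mm ahead of it (bot.tips_ahead is the distance from the TCP to the fingertips, in m); y points along the fingers, x is the direction in which the jaws open and shut, and the axes are right-handed (so a half turn about y gives the same grasp; the last joint's range is limited). The gripper opens to 87 mm and grips with 3 to 60 N. Pads are 19 mm wide; open, the fingers measure 117 mm over their backs; the gripper's body (75 mm by 190 mm) begins 51 mm behind the grasp point.
Start: joints at [64.618, 19.091, 2.286, 83.961, -0.768, 76.965, -3.352], TCP at [0.219, -0.612, 0.245] pointing down, gripper open.
Joint ranges: [-147.57, 147.57], [-21.85, 119.76], [-74.77, 79.35], [14.55, 137.4], [-85.83, 265.84], [4.83, 119.75], [-152.11, 152.11]. Speed limits (degrees/s): [127.2, 127.2, 159.86, 159.86, 180, 180, 180].

## Interface

Orientations are given as a 3x3 rotation matrix whose columns are the frame's x, y, z axes.
In Python, from cell import bot, eyes gives the robot as it stands.
- The arm moves only by the tool carry_out, never from a script. Its argument "rows" is one flat list of numbers, 7 for each row, row after row: the closure, from -1 (fully open) to 1 (shut), then the shift along the world's x, y, z in m, then the turn, a rotation vector about the world's x, y, z in degrees. A call has 1 to 10 rows; each row is the pose to reach, as a shift and turn from the pose measured when the call began; what a row does not reach only later rows make up. A row lasts 1/12 s, in which the tool goes at most 41.7 mm and 7.16 degrees, less where a joint would pass 70% of its speed; a pose out of reach is approached as far as the arm can. A call with a gripper value outside its range is refused whole. The fingers move at their own pace and stop on an object; the grip force is fixed at half the most. Time passes only in rows, so rows that repeat a pose let the fingers close. It gives the time, the measured TCP pose, the force and the opening at its end, in the units of the state.
- bot.state(): the state, without advancing time (a new reading comes with each control period).
- eyes.read_camera(name): name is "scene" or "side" or "wrist"; returns a dict with "color" (420x560x3 uint8, red, green, blue), "mtx" (3x3 intrinsics, pixels), "world_from_camera" (4x4, takes a point from camera to world coordinates). Camera axes: x right, y up, looking along -z (the intrinsics and any distortion apply to the point x, -y, -z); pixel columns grow to the right and rows downward; lengths in m; the calibration is good to about 2 mm. A picture is of the moment at which its call begins. There is no depth.
- bot.job_done(): hands the job in, once; it reports no verdict.
The state is a dict: "time_s": time; "qpos": joint angles; "joint_vel": joint speeds; "joint_efforts": joint torques, N m; "eef_pos": TCP position; "ee_rot": TCP orientation; "contact_force": force on the tool from outside, world axes, zero at the start; "ft_torque": the same for the moment, N m; "width": finger opening in m.
Only numpy, scipy, OpenCV 4.12 (cv2) and the standard library are available. Lean on these libraries where they do the work, as an engineer would, in place of code of your own. Each camera call takes 0.05 s, during which the arm holds its last target. There are 200 camera calls.

## Working session

There is one attempt and no reset: what is moved stays moved. The work goes in short steps, Python scripts to look and compute and a tool call to move; the robot and the scene stay as the last step left them, time stands still between calls to the robot, and variables do not carry over. Pictures are saved under pics/ and viewed, about 8 in all and at most 12, crops included, and the job is handed in when it is done.

Besides the shell and the picture viewer there is one more tool, called after "Request:" as name(argument=value, ...) on one line, values as JSON. carry_out: Moves the arm, as the interface text tells. Its arguments: {"type":"object","properties":{"rows":{"type":"array"}},"required":["rows"]}

```bash
ls; mkdir -p pics; python3 - <<'E'
from cell import bot,eyes
import cv2,numpy as np
np.set_printoptions(precision=4,suppress=True)
for n in("scene","side"):
    d=eyes.read_camera(n); cv2.imwrite(f"pics/{n}0.png",d["color"][:,:,::-1]); print(n,d["mtx"],d["world_from_camera"],d.keys())
print(bot.state())
E
```

```text
pics
scene [[382.5016   0.     278.479 ]
 [  0.     382.5016 209.9042]
 [  0.       0.       1.    ]] [[ 0.7297 -0.4871  0.4799  1.0921]
 [ 0.6836  0.5358 -0.4956 -0.4389]
 [-0.0157  0.6897  0.724   0.7546]
 [ 0.      0.      0.      1.    ]] dict_keys(['color', 'mtx', 'world_from_camera'])
side [[441.5467   0.     283.5554]
 [  0.     441.5467 213.3928]
 [  0.       0.       1.    ]] [[-0.8299  0.3019 -0.4692 -0.0823]
 [-0.5575 -0.4849  0.6739  1.0246]
 [-0.0241  0.8208  0.5707  0.9102]
 [ 0.      0.      0.      1.    ]] dict_keys(['color', 'mtx', 'world_from_camera'])
{'time_s': 0.1, 'qpos': array([64.6166, 19.1274,  2.2852, 84.0048, -0.7672, 76.9647, -3.3504]), 'joint_vel': array([-0.0384, -0.0786,  0.0436, -0.2403,  0.0385,  0.0221,  0.0639]), 'joint_efforts': array([  0.0048, -65.7812,   1.3403, -40.4708,  -0.0598,   0.0409,
         0.    ]), 'eef_pos': array([ 0.2189, -0.6116,  0.2438]), 'ee_rot': array([[ 0.3371, -0.0006,  0.9415],
       [-0.9415,  0.0013,  0.3371],
       [-0.0014, -1.    , -0.0001]]), 'contact_force': array([0.3064, 0.1597, 0.3008]), 'ft_torque': array([ 0.0031,  0.007 , -0.0209]), 'width': 0.08704789451611689}
```

View pics/scene0.png

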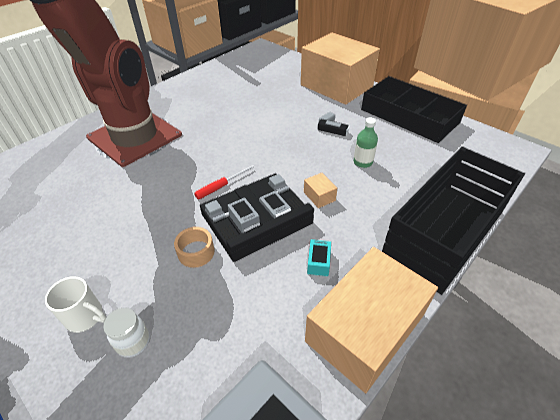

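View pics/side0.png

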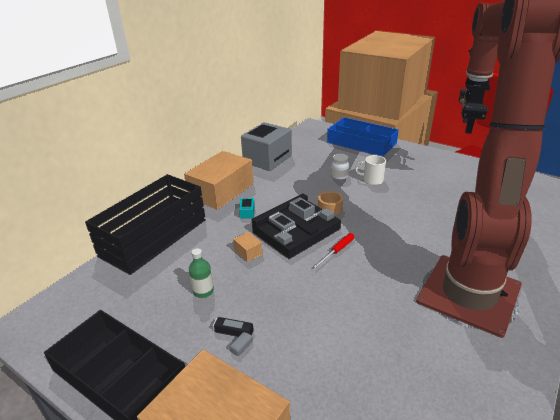

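The scene view shows the charger at about (257,215), with its front and keys facing the robot and the screwdriver in front. The packs are at about (242,213) and (276,203), and the turquoise decoy at (319,257) stands outside. Next is an enlarged crop of both views.

```bash
python3 - <<'E'
import cv2,numpy as np
a=cv2.imread("pics/scene0.png")[160:265,190:325]; b=cv2.imread("pics/side0.png")[185:265,240:360]
a=cv2.resize(a,None,fx=5.9,fy=5.9,interpolation=cv2.INTER_CUBIC); b=cv2.resize(b,None,fx=6.6,fy=6.6,interpolation=cv2.INTER_CUBIC)
a=a[:600,:800]
cv2.imwrite("pics/c1.png",a);cv2.imwrite("pics/c2.png",b[:600,:800])
E
```

```text
(no output)
```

View pics/c1.png

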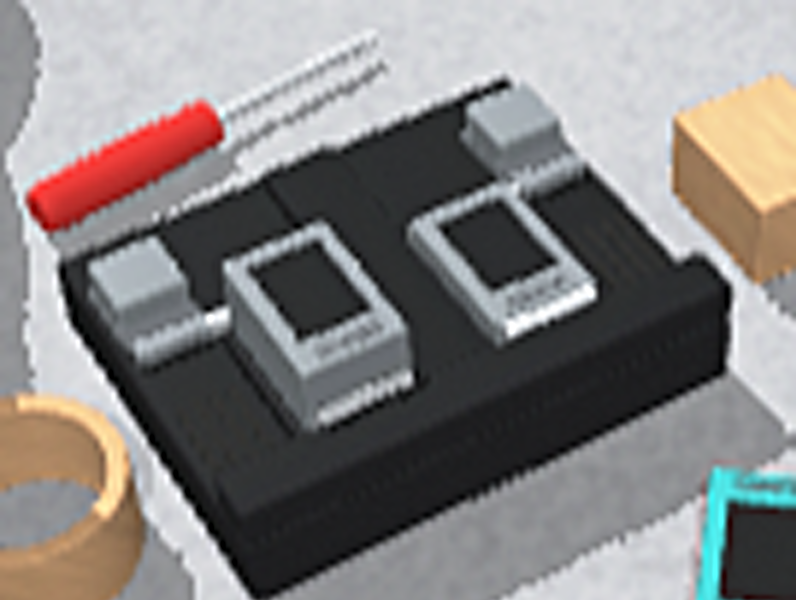

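View pics/c2.png

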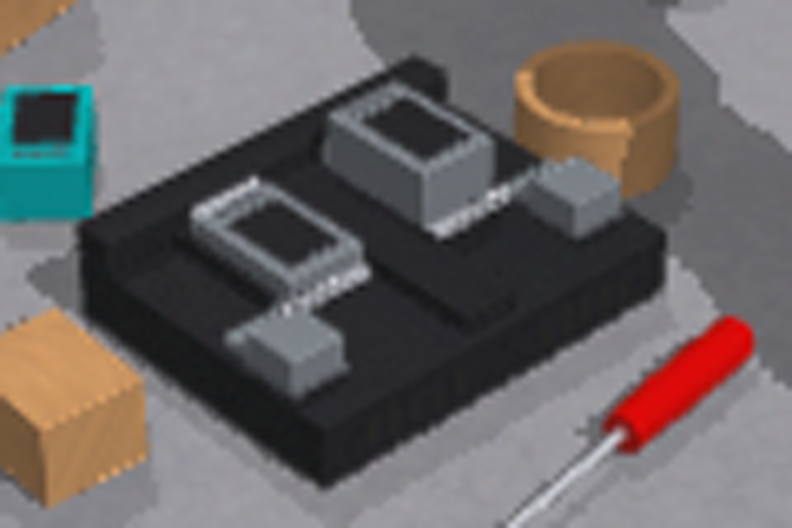

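Two candidates: the tall grey pack at scene (242,213) and the flat one at (276,203). The crops clearly show the first, on the tape-roll side, is the thicker. With the charger's front towards the robot, that is the right bay (-y). Next I fit the charger pose from both views.

```bash
cat > h.py <<'E'
import numpy as np
from scipy.optimize import least_squares
def proj(d,P):
    M=np.linalg.inv(d["world_from_camera"]); c=P@M[:3,:3].T+M[:3,3]; c=c*[1,-1,-1]
    u=c@d["mtx"].T; return u[:,:2]/u[:,2:]
def ray(d,px):
    W=d["world_from_camera"]; v=np.linalg.inv(d["mtx"])@[px[0],px[1],1]; return W[:3,3],W[:3,:3]@(v*[1,-1,-1])
def place(p,P):
    c,s=np.cos(p[2]),np.sin(p[2]); return P@np.array([[c,s,0],[-s,c,0],[0,0,1]])+[p[0],p[1],p[3]]
E
python3 - <<'E'
from h import *
from cell import bot,eyes
np.set_printoptions(precision=4,suppress=True)
S,D=eyes.read_camera("scene"),eyes.read_camera("side")
def pk(y,z): return [[-5,y-25,z],[-5,y+25,z],[70,y+25,z],[70,y-25,z]]
P=np.array([[-40,-95,60],[-40,95,60]]+pk(-45,80)+pk(45,58),float)/1000
s=np.array([[138,277],[514,119],[225,262],[320,225],[410,340],[300,375],[410,230],[505,190],[597,292],[500,335]])
t=np.array([[574,184],[294,345],[492,145],[425,172],[330,115],[390,80],[360,245],[288,275],[192,212],[258,180]])
s=(s+.5)/5.9-.5+[190,160]; t=(t+.5)/6.6-.5+[240,185]
f=lambda p:np.r_[proj(S,place(p,P))-s,proj(D,place(p,P))-t].ravel()
r=least_squares(f,[.6,-.1,0,0],loss='soft_l1'); print(r.x,np.degrees(r.x[2])); print(f(r.x).reshape(-1,2))
# triangulated heights
for i in range(10):
    A=[];b=[]
    for d,q in((S,s[i]),(D,t[i])):
        o,v=ray(d,q); v/=np.linalg.norm(v); m=np.eye(3)-np.outer(v,v);A.append(m);b.append(m@o)
    print(i,np.linalg.solve(sum(A),sum(b)),place(r.x,P)[i])
W=place(r.x,np.array([[-.038,-.0695,.1]])); print("tool",W, np.linalg.norm(W[0,:2]))
E
```

```text
[ 0.5628  0.0151 -0.2788 -0.0017] -15.976765316438218
[[-0.0663 -0.3007]
 [ 0.3085  0.0783]
 [-0.8804  1.4251]
 [ 0.9501  0.2231]
 [ 0.0613 -0.6473]
 [ 0.1565  1.6199]
 [ 0.0376 -0.293 ]
 [ 0.4871 -0.5183]
 [-0.0053 -0.3985]
 [-0.6235 -0.0353]
 [ 0.3047 -0.3588]
 [-0.1972 -1.7993]
 [ 0.3087 -0.8695]
 [-0.5122  0.6755]
 [-0.8529  0.1016]
 [ 0.9366  0.0988]
 [ 0.3416 -0.2793]
 [-0.3454  1.231 ]
 [-0.2097  0.8317]
 [ 1.2668 -0.0119]]
0 [ 0.4986 -0.0649  0.0571] [ 0.4982 -0.0652  0.0583]
1 [0.5472 0.1204 0.0545] [0.5505 0.1174 0.0583]
2 [ 0.5368 -0.0459  0.0783] [ 0.5387 -0.0508  0.0783]
3 [ 0.5516 -0.0049  0.0801] [ 0.5524 -0.0027  0.0783]
4 [ 0.6241 -0.0253  0.0775] [ 0.6245 -0.0234  0.0783]
5 [ 0.6105 -0.0686  0.0809] [ 0.6108 -0.0715  0.0783]
6 [0.5639 0.0359 0.0553] [0.5635 0.0357 0.0563]
7 [0.5788 0.0799 0.0582] [0.5772 0.0838 0.0563]
8 [0.6507 0.0608 0.0577] [0.6493 0.0631 0.0563]
9 [0.6381 0.0167 0.0565] [0.6356 0.0151 0.0563]
tool [[ 0.5071 -0.0413  0.0983]] 0.508771348745869
```

The fit residuals are about 1 px, and the triangulated heights match (key tops 55–57 mm, thick pack top about 79 mm, slim about 57 mm). The charger is at (0.563, 0.015) with yaw -16°. The tool goes to world (0.507, -0.041), with jaws along the charger's y (turn about -36°) and an opening of about 40 mm.

Request:
carry_out(rows=[-0.5,0.018,0.036,0,0,0,-3.6,0.08,0.036,0.071,0,0,0,-7.2,0.08,0.054,0.107,0,0,0,-10.8,0.08,0.072,0.142,0,0,0,-14.4,0.08,0.09,0.178,0,0,0,-18,0.08,0.107,0.213,0,0,0,-21.5,0.08,0.125,0.249,0,0,0,-25,0.08,0.143,0.284,0,0,0,-28.5,0.08,0.161,0.32,0,0,0,-32,0.08,0.178,0.355,0,0,0,-35.7])

```text
time_s: 1.03
eef_pos: [0.3975, -0.2547, 0.2441]
ee_rot: [[-0.278, 0.001, 0.96], [-0.96, 0.001, -0.278], [-0.001, -1.0, 0.0]]
contact_force: [0.7, -1.1, 0.2]
width: 0.041
```

```bash
python3 - <<'E'
from cell import bot
import numpy as np
s=bot.state(); print(s["time_s"],s["eef_pos"],s["ee_rot"].round(3),s["width"],s["qpos"])
x=s["ee_rot"][:,0]; print(np.degrees(np.arctan2(x[1],x[0])), np.array([.507,-.041,.2])-s["eef_pos"])
E
```

```text
1.0333 [ 0.39751328 -0.25466297  0.24413597] [[-0.278  0.001  0.96 ]
 [-0.96   0.001 -0.278]
 [-0.001 -1.     0.   ]] 0.04102098314120014 [ 40.43694797  -0.98281287 -12.93374649 107.13765835  -0.27685553
  73.81017783 -78.58094553]
-106.16312884391705 [ 0.10948672  0.21366297 -0.04413597]
```

Yaw is -106.2° (wanted -106.0°) and width is 41 mm. I continue to above the place with the tips at about z = 0.13.

Request:
carry_out(rows=[0.08,0.018,0.036,0,0,0,0,0.08,0.037,0.071,0,0,0,0,0.08,0.055,0.107,0,0,0,0,0.08,0.073,0.143,-0.01,0,0,0,0.08,0.092,0.178,-0.03,0,0,0,0.08,0.11,0.214,-0.06,0,0,0,0.08,0.11,0.214,-0.09,0,0,0,0.08,0.11,0.214,-0.09,0,0,0])

```text
time_s: 1.7
eef_pos: [0.5049, -0.0371, 0.1483]
ee_rot: [[-0.273, -0.007, 0.962], [-0.962, 0.003, -0.273], [-0.001, -1.0, -0.008]]
contact_force: [-1.1, -0.0, -0.6]
width: 0.0402
```

```bash
python3 - <<'E'
from h import *
from cell import bot,eyes
import cv2
s=bot.state(); print(s["time_s"],s["eef_pos"],s["contact_force"],s["width"])
im=[]
for n,(x,y) in(("scene",(190,150)),("side",(230,160))):
    d=eyes.read_camera(n); c=d["color"][:,:,::-1].copy()
    im.append(cv2.resize(c[y:y+110,x:x+133],None,fx=3,fy=4,interpolation=cv2.INTER_CUBIC) if 0 else cv2.resize(c[y:y+130,x:x+133],None,fx=3,fy=3,interpolation=cv2.INTER_CUBIC))
w=eyes.read_camera("wrist"); cv2.imwrite("pics/w1.png",w["color"][:,:,::-1]); cv2.imwrite("pics/m1.png",np.hstack(im))
P=np.array([[-.04,-.095,.06],[-.04,-.045,.04],[-.005,-.07,.08],[-.005,-.02,.08],[-.009,-.045,.047],[-.057,-.112,.06],[-.023,-.078,.06]])
print(proj(w,place([.5628,.0151,-.2788,-.001],P)).round(0))
# fingertips prediction
e,R=s["eef_pos"],s["ee_rot"]; t=np.array([e+R@[k*.028,.022,0] for k in(-1,1)]); print(proj(w,t).round(0),t)
E
```

```text
1.7 [ 0.50493254 -0.03705049  0.14833955] [-1.12879283 -0.02647021 -0.61135615] 0.04015671197974621
[[325. 222.]
 [254. 215.]
 [289. 176.]
 [205. 176.]
 [252. 174.]
 [349. 246.]
 [300. 198.]]
[[225. 265.]
 [338. 264.]] [[ 0.51242519 -0.01005053  0.12636542]
 [ 0.49711658 -0.06391744  0.12631508]]
```

View pics/w1.png

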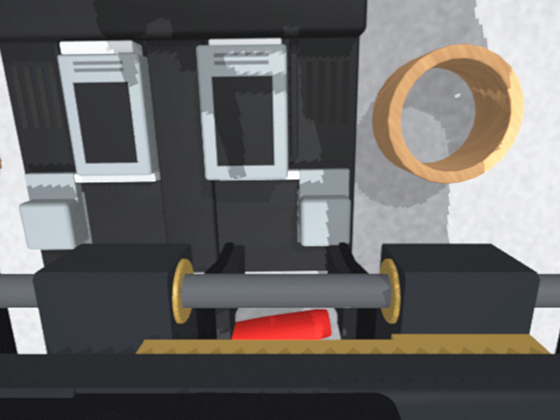

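View pics/m1.png

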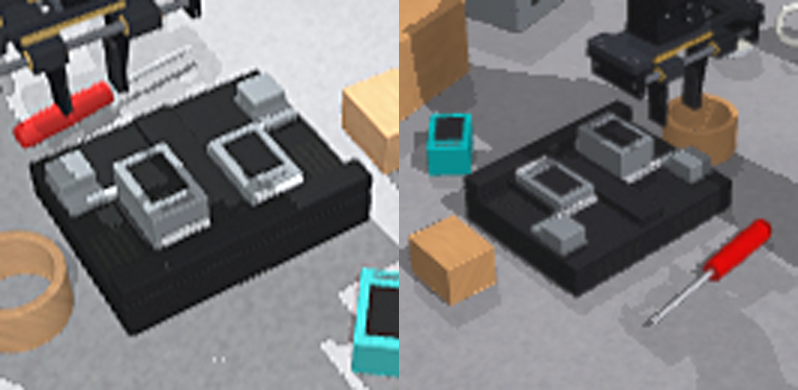

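The wrist view shows the right key centred at (325,221), predicted (325,222). The thick pack's front corners are at (207,178) and (289,178), predicted (205,176) and (289,176), so the fit is good to about 1 mm. I descend to just above the key.

Request:
carry_out(rows=[0.08,0.002,-0.004,-0.02,0,0,0,0.08,0.002,-0.004,-0.04,0,0,0,0.08,0.002,-0.004,-0.055,0,0,0,0.08,0.002,-0.004,-0.061,0,0,0,0.08,0.002,-0.004,-0.061,0,0,0,0.08,0.002,-0.004,-0.061,0,0,0])

```text
time_s: 2.35
eef_pos: [0.5103, -0.0464, 0.0954]
ee_rot: [[-0.28, 0.002, 0.96], [-0.96, -0.0, -0.28], [-0.0, -1.0, 0.002]]
contact_force: [0.3, 0.0, 1.1]
width: 0.0399
```

```bash
python3 - <<'E'
from h import *
from cell import bot,eyes
import cv2
s=bot.state(); print(s["eef_pos"],s["contact_force"],s["width"])
e,R=s["eef_pos"],s["ee_rot"]
p=[.5628,.0151,-.2788,0]
for k in(-1,1):
    t=e+R@[k*.0276,.022,0]; c,q=np.cos(p[2]),np.sin(p[2]); v=t-[p[0],p[1],0]; print("finger in charger",c*v[0]+q*v[1],-q*v[0]+c*v[1],v[2])
im=[]
for n,(x,y) in(("scene",(190,150)),("side",(260,170))):
    c=eyes.read_camera(n)["color"][:,:,::-1]; im.append(cv2.resize(c[y:y+100,x:x+100],None,fx=4,fy=4,interpolation=cv2.INTER_CUBIC))
cv2.imwrite("pics/m2.png",np.hstack(im))
E
```

```text
[ 0.51026147 -0.04638152  0.09541928] [0.34244884 0.04080659 1.1193041 ] 0.039870585196102266
finger in charger -0.03339956148661046 -0.045957626088946706 0.07343087930908947
finger in charger -0.03369108910401171 -0.10115685142788329 0.07340777888494739
```

View pics/m2.png

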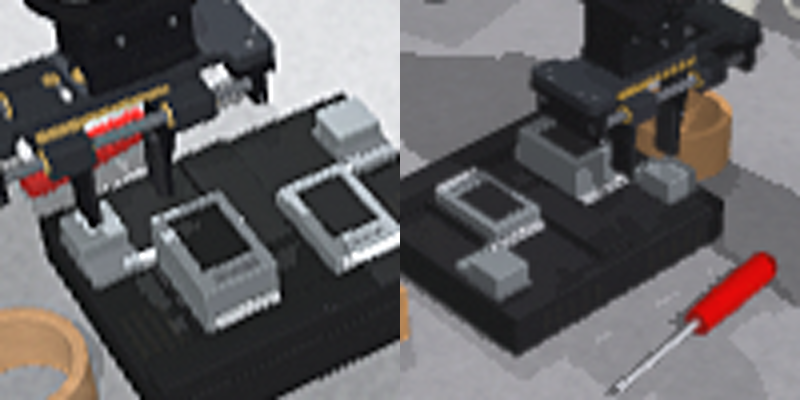

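The scene view has one tip above the key at (90,215) and the other finger in front of the thick pack at (165,185). I correct about 4 mm sideways and back, then press.

Request:
carry_out(rows=[0.08,-0.003,0.005,0,0,0,0,0.08,-0.003,0.005,-0.004,0,0,0,0.08,-0.003,0.005,-0.01,0,0,0,0.08,-0.003,0.005,-0.014,0,0,0,0.08,-0.003,0.005,-0.018,0,0,0,0.08,-0.003,0.005,-0.021,0,0,0,0.08,-0.003,0.005,-0.024,0,0,0,0.08,-0.003,0.005,-0.024,0,0,0,0.08,-0.003,0.005,-0.024,0,0,0,0.08,-0.003,0.005,-0.024,0,0,0])

```text
time_s: 3.28
eef_pos: [0.5072, -0.0408, 0.0713]
ee_rot: [[-0.279, 0.002, 0.96], [-0.96, -0.0, -0.279], [-0.001, -1.0, 0.002]]
contact_force: [-2.5, 0.8, 3.2]
width: 0.04
```

```bash
python3 - <<'E'
from h import *
from cell import bot,eyes
import cv2
im=[]
for n,(x,y) in(("scene",(190,150)),("side",(260,170))):
    c=eyes.read_camera(n)["color"][:,:,::-1]; im.append(cv2.resize(c[y:y+100,x:x+100],None,fx=4,fy=4,interpolation=cv2.INTER_CUBIC))
cv2.imwrite("pics/m3.png",np.hstack(im))
s=bot.state(); print(s["time_s"],s["eef_pos"],s["contact_force"],s["width"])
e,R=s["eef_pos"],s["ee_rot"]
p=[.5628,.0151,-.2788,0]; c,q=np.cos(p[2]),np.sin(p[2])
for k in(-1,1):
    t=e+R@[k*.0276,.022,0]; v=t-[p[0],p[1],0]; print("finger in charger",c*v[0]+q*v[1],-q*v[0]+c*v[1],v[2])
f=s["contact_force"]; print("force charger",c*f[0]+q*f[1],-q*f[0]+c*f[1],f[2])
E
```

```text
3.3833 [ 0.50720373 -0.04084993  0.0713754 ] [-2.15852461  1.43774531  4.05932945] 0.04008988012999761
finger in charger -0.037884531640472674 -0.041478457021645945 0.04939017464099031
finger in charger -0.038134205962797395 -0.09667788450811479 0.04936071451811308
force charger -2.470846797035463 0.7881980602754624 4.059329450664512
```

View pics/m3.png

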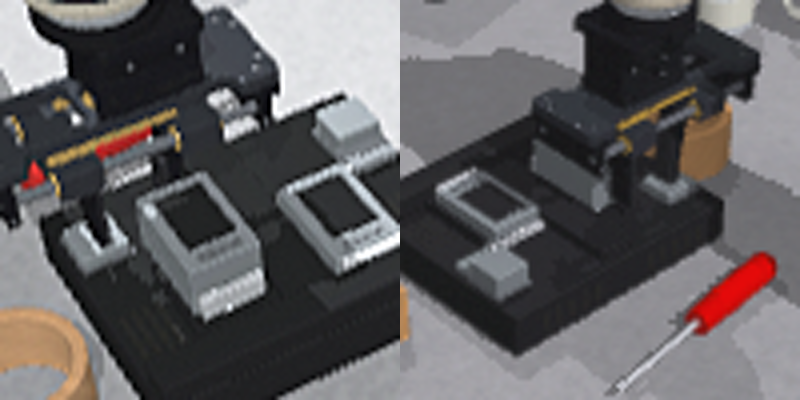

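The pack has popped and rests against the finger, and the key is down. I press 1 mm more for margin and let it settle.

Request:
carry_out(rows=[0.08,0,0,-0.001,0,0,0,0.08,0,0,-0.001,0,0,0,0.08,0,0,-0.001,0,0,0,0.08,0,0,-0.001,0,0,0,0.08,0,0,-0.001,0,0,0,0.08,0,0,-0.001,0,0,0])

```text
time_s: 3.88
eef_pos: [0.5071, -0.0408, 0.0704]
ee_rot: [[-0.279, 0.002, 0.96], [-0.96, -0.0, -0.279], [-0.0, -1.0, 0.002]]
contact_force: [-3.2, 1.0, 5.1]
width: 0.0401
```

```bash
python3 - <<'E'
from h import *
from cell import bot,eyes
d=eyes.read_camera("scene"); p=[.5628,.0151,-.2788,0]; c,q=np.cos(p[2]),np.sin(p[2])
def ch(v): return np.array([c*v[0]+q*v[1],-q*v[0]+c*v[1],v[2]])
# top corners read from m3: front-right, front-left, back-left, back-right
for n,(u,v) in dict(fr=(140,205),fl=(207,173),bl=(263,235),br=(190,262)).items():
    o,r=ray(d,(u/4+190,v/4+150)); print(n,ch(o+r*(.079-o[2])/r[2]-[p[0],p[1],0]).round(4))
for i in range(3):
    s=bot.state(); print(s["time_s"],s["eef_pos"],ch(s["contact_force"]),abs(s["joint_vel"]).max()); eyes.read_camera("side")
E
```

```text
fr [-0.02   -0.0678  0.079 ]
fl [-0.0236 -0.019   0.079 ]
bl [ 0.0434 -0.0148  0.079 ]
br [ 0.04   -0.0631  0.079 ]
3.9333 [ 0.50714563 -0.04087721  0.07040445] [-3.06901523  0.86499876  5.37981302] 0.10759853058256379
3.9833 [ 0.50717293 -0.04086136  0.07041119] [-3.53053236  0.7903052   5.15475158] 0.06402627727490452
4.0333 [ 0.50718336 -0.04082488  0.07040682] [-2.53869729  0.73179531  4.24817474] 0.09128698664218805
```

```bash
python3 -c "
from cell import bot
print(bot.job_done())"
```

```text
the job is handed in; nothing more can be done
None
```

The thick pack, in the right bay on the tape-roll side, is ejected and trapped partway out. The job is handed in with the arm still holding; no verdict was reported.

I held the gripper about 40 mm open, with one finger pressing the right eject key and the other waiting in front of the pack.

Last checks:
- **Key:** the fingertip is about 48 mm above the bench, so the key is about 11–12 mm down. The upward force of about 4–5 N fits the key's spring.
- **Pack position:** finger geometry puts it about 23 mm out of its seat. Corners read off the camera image gave a rougher 15–30 mm. Both are inside the 8–48 mm allowed.
- **Pack contact:** it presses on the finger with about 2.5–3.5 N, and the arm is at rest.
- **Everything else:** the slim pack, its key and the bystanders in view looked unmoved in the last close-up. I judged this by eye, and it was taken just before the final 1 mm press. The scanner, bottle and jar were outside that view.

No check failed. The camera-measured key heights read 2–5 mm lower than the stated 60 mm. Only the pack-edge and image-corner readings disagreed otherwise, by a few millimetres.

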